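# Empty the stopper tray into the wash tub and dock it on its stand

### The arm

A 7-joint arm with a two-finger parallel gripper is mounted at the origin on the work surface. World frame = base frame: x ahead of the robot, y to its left, z up, the work surface at z = 0. Lengths are in m, angles in rad, forces in N, time in s.
With the tool pointing down it reaches from about 0.425 to 0.925 m from the base axis. Payload 6.8 kg.
Tool frame: the origin (TCP) lies on the front face of the gripper's body, between the roots of the fingers; the fingertips stand 73 mm ahead of it and the grasp point (between the pads) lies 54 mm ahead of it (env.nose_length is the distance from the TCP to the fingertips, in m); z points along the fingers, y is the line along which they close (so a half turn about z gives the same grasp; the last joint's range is limited). The gripper opens to 85 mm and grips with 20 to 120 N. Pads are 22 mm wide; open, the fingers measure 114 mm over their backs; the gripper's body (76 mm by 85 mm) begins 54 mm behind the grasp point. The pads swing forward as they close: fully open they stand 13 mm farther back than shut.
Start: joints at [1.143, 0.477, 0.022, 1.555, -0.011, 1.109, -0.083], TCP at [0.212, -0.641, 0.304] pointing down, gripper open.
Joint ranges: [-2.96, 2.96], [-0.34, 2.1], [-1.41, 1.46], [0.24, 2.44], [-1.37, 4.51], [0.17, 1.92], [-2.96, 2.96]. Speed limits (rad/s): [2.39, 2.39, 3.14, 3.14, 3.14, 3.14, 3.14].

### API

Orientations are given as a unit quaternion [w, x, y, z].
In Python, from cell import env, kin, camera, calibration, job gives the robot as it stands. The module is installed in compiled form; this text tells all that it offers. Calls block until the motion is done:
- env.reach(position, orientation): joint-space move of the TCP to a pose.
- env.movel(position, velocity=0.15, rot=None, stop_force=None): straight line of the TCP; rot=None keeps the orientation; velocity is the mean speed in m/s. With stop_force (N) it stops when the force on the tool has changed by that much, and returns True; else False.
- env.goto_joints(angles): joint-space move.
- env.grip(opening, f_grip=None): finger opening in m; f_grip is the grip in N (None keeps the last); returns when the fingers have stopped.
- env.dwell(seconds).
- kin.inverse_kinematics(position, orientation): joint angles nearest the present ones, or None.
- env.get_state(): the state.
- camera(name): name is "scene" or "side" or "wrist"; returns (picture, depth): 420x560x3 uint8, blue, green, red; 420x560 float32, m along the optical axis (not along the pixel's ray), 0 where there is no reading.
- calibration(name): a dict with "fx", "fy", "cx", "cy" (pixels), "rvec" (rotation vector, rad) and "tvec" (3), from world to camera coordinates, as OpenCV has them. Camera axes: x right, y down, z forward; pixel columns grow to the right and rows downward; lengths in m; the calibration is good to about 2 mm. A picture is of the moment at which its call begins: read the wrist's pose just before it. calibration takes no time and is no camera call; for the wrist camera it gives the pose at the moment of the call.
A pose or a line that the arm cannot do raises env.PlanningError and nothing moves.
- job.job_done(): hands the job in; it is judged then, once.
The state is a dict: "time": time; "qpos": joint angles; "joint_velocities": joint speeds; "joint_torque": joint torques, N m; "tcp_pos": TCP position; "orientation": TCP orientation; "force": force on the tool from outside, world axes, zero at the start; "torque": the same for the moment, N m; "opening": finger opening in m; "gripper_force": force on a finger pad.
Only numpy, scipy, OpenCV 4.12 (cv2) and the standard library are available. Lean on these libraries where they do the work, as an engineer would, in place of code of your own. Each camera call takes 0.05 s, during which the arm holds its last target. There are 200 camera calls.

### The job

Pick up the steel tray by its upright black handle with all five white stoppers still in it, carry it over the clutter, and tip it so that all five slide off its open lip into the rectangular grey wash tub. Then put the empty tray away on its low grey stand, both ear holes down over the two pins until it lies flush (either way round), and let go. Leave the other things on the bench where they are.

Things in the scene. Friction and masses are not known exactly. Their poses are not given: they have to be found in the camera images.
- tray: steel scoop tray, 0.2 kg: floor 129 x 90 x 4 mm; walls 3 mm thick, rim at z 24 mm, on the long sides and rear; front end (-x) open. Side ears 4 mm thick, x -20..20, out to y +-73 mm, each with an 11 mm hole. Behind the rear wall a black upright handle plate: 12 mm thick (along y), x 63..107, z 14..64 mm. Origin: centre of the underside; +x to the handle, z up
- handle (a point): grip point in the middle of the tray's handle plate: (87, 0, 45) mm in the tray's frame; pinch it across its 12 mm thickness (tray's y)
- lip (a point): middle of the tray's open front edge, on the floor's top side: (-66, 0, 4) mm in the tray's frame
- hole_a (a point): centre of the 11 mm hole in the tray's +y ear, at its underside: (0, 59, 0) mm in the tray's frame
- hole_b (a point): centre of the 11 mm hole in the tray's -y ear, at its underside: (0, -59, 0) mm in the tray's frame
- tub: open RECTANGULAR grey plastic wash tub, outside 170 (x) x 140 (y) x 65 mm tall, walls and floor 4 mm, about 0.6 kg, loose on the bench; origin: centre of its underside
- stand: low flat grey plinth fixed to the bench, 100 (x) x 154 (y) mm, flat top 25 mm above the bench, with two upright steel pins; the tray belongs on it. Origin: centre of its underside on the bench; pins lie along its y
- pin_a (a point): foot of the stand's +y pin, on the plinth's top: (0, 59, 25) mm in the stand's frame. The pin is 8 mm thick for 14 mm, then tapers over 12 mm to a 3 mm tip, 26 mm above the plinth
- pin_b (a point): foot of the stand's -y pin, alike: (0, -59, 25) mm in the stand's frame
- stopper0: white stopper, solid, 23 mm tall: plug 18-21 mm across with a head 26 mm across on top, 16 g; at the start standing loose in the tray; origin: centre of the plug's end face, z towards the head
- stopper1: white stopper, solid, 23 mm tall: plug 18-21 mm across with a head 26 mm across on top, 16 g; at the start standing loose in the tray; origin: centre of the plug's end face, z towards the head
- stopper2: white stopper, solid, 23 mm tall: plug 18-21 mm across with a head 26 mm across on top, 16 g; at the start standing loose in the tray; origin: centre of the plug's end face, z towards the head
- stopper3: white stopper, solid, 23 mm tall: plug 18-21 mm across with a head 26 mm across on top, 16 g; at the start standing loose in the tray; origin: centre of the plug's end face, z towards the head
- stopper4: white stopper, solid, 23 mm tall: plug 18-21 mm across with a head 26 mm across on top, 16 g; at the start standing loose in the tray; origin: centre of the plug's end face, z towards the head
- wash_bottle: white plastic wash bottle with a cap, 58 mm across, 185 mm tall; origin: centre of its underside
- vial_rack: low white rack of six capped amber vials, 90 x 46 x 78 mm tall (long side along its x); origin: centre of its underside
- jar: white jar with a wide yellow screw cap, 90 mm across, 130 mm tall; origin: centre of its underside
- round_pot: empty ROUND grey bowl, 110 mm across, 55 mm tall (not the tub); origin: centre of its underside
- tip_box: closed clear plastic tip box, 80 x 120 x 55 mm; origin: centre of its underside
- beaker: glass beaker, 68 mm across, 85 mm tall; origin: centre of its underside
- spatula: steel lab spatula lying flat, 205 mm long, 18 mm wide, 6 mm high; origin at its middle

How it is judged:
On the way, in this order (a step that is already met when the one before it is completed fails the run):
1. the tray is lifted at least 50 mm off the bench with all five stoppers still in it (height (world z) of tray above 0.05 m and x of stopper0 in the frame of tray between -0.068 and 0.068 m and y of stopper0 in the frame of tray between -0.044 and 0.044 m and z of stopper0 in the frame of tray between -0.003 and 0.03 m and x of stopper1 in the frame of tray between -0.068 and 0.068 m and y of stopper1 in the frame of tray between -0.044 and 0.044 m and z of stopper1 in the frame of tray between -0.003 and 0.03 m and x of stopper2 in the frame of tray between -0.068 and 0.068 m and y of stopper2 in the frame of tray between -0.044 and 0.044 m and z of stopper2 in the frame of tray between -0.003 and 0.03 m and x of stopper3 in the frame of tray between -0.068 and 0.068 m and y of stopper3 in the frame of tray between -0.044 and 0.044 m and z of stopper3 in the frame of tray between -0.003 and 0.03 m and x of stopper4 in the frame of tray between -0.068 and 0.068 m and y of stopper4 in the frame of tray between -0.044 and 0.044 m and z of stopper4 in the frame of tray between -0.003 and 0.03 m), for 0.2 s.
2. all five stoppers are in the rectangular tub while the tray is still held up, its middle at least 50 mm above the bench (not set down in between) (height (world z) of tray above 0.05 m and x of stopper0 in the frame of tub between -0.083 and 0.083 m and y of stopper0 in the frame of tub between -0.068 and 0.068 m and z of stopper0 in the frame of tub between -0.002 and 0.055 m and x of stopper1 in the frame of tub between -0.083 and 0.083 m and y of stopper1 in the frame of tub between -0.068 and 0.068 m and z of stopper1 in the frame of tub between -0.002 and 0.055 m and x of stopper2 in the frame of tub between -0.083 and 0.083 m and y of stopper2 in the frame of tub between -0.068 and 0.068 m and z of stopper2 in the frame of tub between -0.002 and 0.055 m and x of stopper3 in the frame of tub between -0.083 and 0.083 m and y of stopper3 in the frame of tub between -0.068 and 0.068 m and z of stopper3 in the frame of tub between -0.002 and 0.055 m and x of stopper4 in the frame of tub between -0.083 and 0.083 m and y of stopper4 in the frame of tub between -0.068 and 0.068 m and z of stopper4 in the frame of tub between -0.002 and 0.055 m), for 0.2 s.
At the end, for the whole second after the job is handed in: All five stoppers lie still in the rectangular tub, which is upright. The tray lies still on the stand, either way round, released, both ear holes over the pins (hole centres within 3 mm of the pin axes), its underside flush on the plinth (within 2.5 mm, tilted under 2 degrees) (x of stopper0 in the frame of tub between -0.083 and 0.083 m and y of stopper0 in the frame of tub between -0.068 and 0.068 m and z of stopper0 in the frame of tub between -0.002 and 0.055 m and x of stopper1 in the frame of tub between -0.083 and 0.083 m and y of stopper1 in the frame of tub between -0.068 and 0.068 m and z of stopper1 in the frame of tub between -0.002 and 0.055 m and x of stopper2 in the frame of tub between -0.083 and 0.083 m and y of stopper2 in the frame of tub between -0.068 and 0.068 m and z of stopper2 in the frame of tub between -0.002 and 0.055 m and x of stopper3 in the frame of tub between -0.083 and 0.083 m and y of stopper3 in the frame of tub between -0.068 and 0.068 m and z of stopper3 in the frame of tub between -0.002 and 0.055 m and x of stopper4 in the frame of tub between -0.083 and 0.083 m and y of stopper4 in the frame of tub between -0.068 and 0.068 m and z of stopper4 in the frame of tub between -0.002 and 0.055 m and linear speed of each of stopper0, stopper1, stopper2, stopper3, stopper4 below 0.03 m/s and ((horizontal distance between hole_a and pin_a below 0.003 m and horizontal distance between hole_b and pin_b below 0.003 m) or (horizontal distance between hole_a and pin_b below 0.003 m and horizontal distance between hole_b and pin_a below 0.003 m)) and z of tray in the frame of stand between 0.0225 and 0.0275 m and angle between tray's own z axis and vertical below 0.035 rad and linear speed of tray below 0.02 m/s and angle between tub's own z axis and vertical below 0.1 rad); the robot touches nothing.
It fails at once if a bystander (bottle, vial rack, jar, round bowl, tip box, beaker, spatula) is shifted or knocked by more than 25 mm (distance of any of wash_bottle, vial_rack, jar, round_pot, tip_box, beaker, spatula from where it was at the start of the episode above 0.025 m).
It fails at once if the tub is pushed more than 40 mm from where it stood (distance of tub from where it was at the start of the episode above 0.04 m).
It fails at once if the tray is dropped or pressed on the stand with more than 50 N (contact force between tray and stand above 50 N).
It also fails if it takes over 69 s, if anything falls off the work surface, if the arm or the gripper's body presses on something with over 40 N, if the wrist force passes 120 N, or if a joint passes its speed limit or range.

## Working session

There is one attempt and no reset: what is moved stays moved. The work goes in short steps, each a Python script; the robot and the scene stay as the last script left them, time stands still between calls to the robot, and variables do not carry over. Pictures are saved under pics/ and viewed, at most 13 in all, crops included, and the job is handed in when it is done.

```bash
mkdir -p pics; cat > h.py <<'E'
import numpy as np, cv2
from scipy.spatial.transform import Rotation as R
from cell import env, kin, camera, calibration, job
def cal(n):
    c=calibration(n); M=cv2.Rodrigues(np.array(c['rvec'],float))[0]; t=np.array(c['tvec'],float).ravel()
    return c,M,t
def ray(C,u,v):
    c,M,t=C; d=M.T@np.array([(u-c['cx'])/c['fx'],(v-c['cy'])/c['fy'],1.]); return -M.T@t,d
def onplane(C,u,v,z):
    o,d=ray(C,u,v); return o+d*(z-o[2])/d[2]
def cloud(C,dep):
    c,M,t=C; v,u=np.mgrid[:dep.shape[0],:dep.shape[1]]
    P=np.stack([(u-c['cx'])/c['fx']*dep,(v-c['cy'])/c['fy']*dep,dep],-1)
    return (P-t)@M
def quat(Rm):
    q=R.from_matrix(Rm).as_quat(); return [q[3],q[0],q[1],q[2]]
E
python3 - <<'E'
from h import *
for n in ('scene','side'):
    C=cal(n);p,d=camera(n);cv2.imwrite(f'pics/{n}0.png',p);np.savez(f'{n}0.npz',p=p,d=d)
    print(n,C[0]['fx'],-C[1].T@C[2],C[1][2],(d>0).mean())
    P=cloud(C,d)
    print(P[::60,::80,].round(2).reshape(-1,7,3).tolist()[:3])
print(env.get_state())
E
```

```text
scene 505.47811363091057 [1.18175865 0.26505039 1.12003597] [-0.4760882  -0.23580087 -0.84719418] 0.9960756802721088
[[[-0.03, -1.58, -0.2], [-0.72, -1.9, -0.75], [-0.08, -0.77, 0.0], [-0.2, -0.51, -0.0], [-0.57, -0.35, -0.2], [0.03, 0.08, 0.32], [-0.58, 0.25, -0.02]], [[0.54, -0.84, 0.2], [0.43, -0.68, 0.17], [0.18, -0.61, -0.0], [0.08, -0.38, -0.0], [-0.03, -0.14, -0.0], [-0.14, 0.09, -0.0], [-0.23, 0.32, 0.0]], [[0.6, -0.91, -0.0], [0.51, -0.68, 0.01], [0.41, -0.47, 0.0], [0.31, -0.26, 0.0], [0.21, -0.04, 0.0], [0.12, 0.17, 0.0], [0.02, 0.38, 0.0]]]
side 454.70750165114544 [0.37670648 0.63169055 0.91051807] [ 0.19506682 -0.58965202 -0.78374704] 0.9961309523809524
[[[1.44, -0.21, 0.3], [1.44, -0.49, 0.16], [1.44, -0.93, -0.05], [1.44, -1.73, -0.45], [0.88, -1.42, -0.2], [0.47, -0.78, 0.2], [0.17, -1.57, -0.14]], [[1.44, -0.12, 0.18], [1.43, -0.39, 0.01], [1.44, -0.83, -0.28], [0.92, -0.55, 0.02], [0.68, -0.68, -0.0], [0.42, -0.68, 0.06], [0.17, -0.87, -0.01]], [[1.44, -0.03, 0.04], [1.44, -0.29, -0.18], [1.44, -0.73, -0.54], [0.82, -0.31, -0.0], [0.55, -0.18, 0.18], [0.37, -0.47, -0.0], [0.14, -0.55, -0.0]]]
{'time': 0.1, 'qpos': array([ 1.14289945,  0.47772485,  0.02233149,  1.55634561, -0.01152397,
        1.10928035, -0.08311144]), 'joint_velocities': array([-0.00035208, -0.00135274, -0.000398  , -0.00237897, -0.00118364,
       -0.00168022,  0.0005992 ]), 'joint_torque': array([ 4.46890161e-03, -5.97757781e+01,  1.61398284e+00, -2.81952953e+01,
        1.28873368e-02,  5.05330929e-03,  2.87999001e-05]), 'tcp_pos': array([ 0.21208368, -0.64038626,  0.30302058]), 'orientation': array([-7.96295699e-04,  9.87242503e-01,  1.59221779e-01, -1.75033453e-04]), 'force': array([0.23157851, 0.97797599, 0.2338208 ]), 'torque': array([-0.01984715,  0.02159913, -0.01882901]), 'gripper_force': 0.0, 'opening': 0.08533281179775443}
```

View pics/scene0.png

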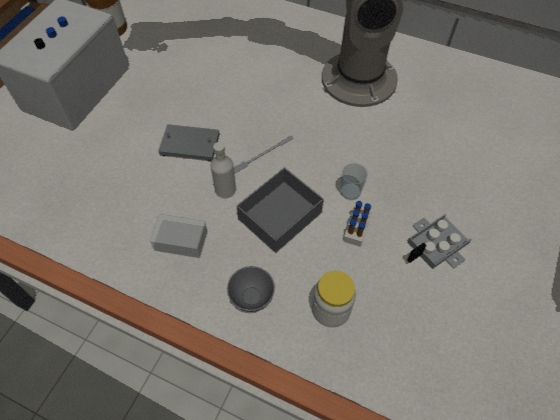

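View pics/side0.png

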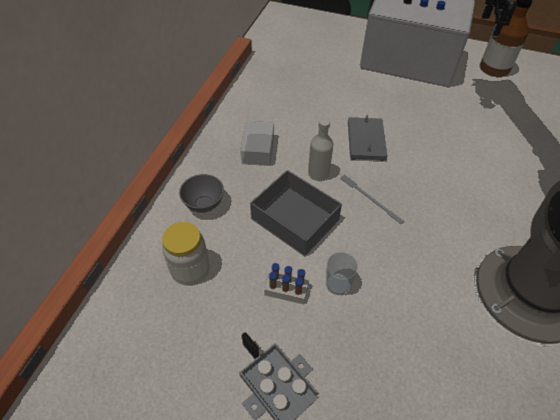

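Scene view: tray at about (438,240) with its handle at (416,253), tub at (281,208), stand at (190,142) with its pins along its long side, and the wash bottle at (223,175) between stand and tub. The side view agrees: tray (278,385), handle (250,345), tub (296,212), stand (367,138) with pins at about (366,120) and (370,148).

```bash
python3 - <<'E'
from h import *
D={n:(cal(n),np.load(n+'0.npz')) for n in('scene','side')}
def rect(n,box,zlo,zhi,lab):
    C,f=D[n];P=cloud(C,f['d']);m=np.zeros(P.shape[:2],bool);x0,y0,x1,y1=box;m[y0:y1,x0:x1]=1
    m&=(P[...,2]>zlo)&(P[...,2]<zhi)&(f['d']>0)
    m=cv2.morphologyEx(m.astype(np.uint8),cv2.MORPH_OPEN,np.ones((2,2)))>0
    Q=P[m]; 
    if len(Q)<3: print(n,lab,'none');return
    r=cv2.minAreaRect((Q[:,:2]*1000).astype(np.float32))
    print(n,lab,len(Q),'c',np.round(r[0]),'wh',np.round(r[1]),'a',round(r[2],1),'zmed',np.median(Q[:,2]).round(4),'mean',(Q.mean(0)*1000).round(1))
rect('scene',(150,115,225,165),.015,.035,'standtop')
rect('side',(345,110,395,165),.015,.035,'standtop')
rect('scene',(150,115,225,165),.035,.06,'pins')
rect('side',(345,110,395,165),.035,.06,'pins')
rect('scene',(230,165,330,255),.05,.08,'tubrim')
rect('side',(245,165,345,255),.05,.08,'tubrim')
rect('scene',(400,205,475,275),.045,.08,'handle')
rect('side',(235,325,262,358),.04,.08,'handle')
rect('scene',(400,205,475,275),.008,.04,'tray')
rect('side',(230,330,325,420),.008,.04,'tray')
rect('scene',(315,270,360,328),.11,.15,'jar')
rect('side',(160,222,215,290),.11,.15,'jar')
rect('scene',(205,140,240,200),.02,.2,'bottle')
rect('side',(305,118,337,182),.02,.2,'bottle')
rect('scene',(340,190,375,248),.02,.1,'rack')
rect('side',(262,260,312,305),.02,.1,'rack')
rect('side',(322,252,362,298),.02,.1,'beaker')
rect('scene',(225,262,280,315),.02,.1,'pot')
rect('scene',(148,210,210,260),.02,.1,'tipbox')
rect('scene',(230,130,300,175),.003,.012,'spat')
# black handle mask
for n,b in(('scene',(395,225,440,275)),('side',(230,320,275,370))):
    C,f=D[n];g=f['p'].max(2);m=np.zeros(g.shape,np.uint8);x0,y0,x1,y1=b;m[y0:y1,x0:x1]=(g[y0:y1,x0:x1]<45)
    P=cloud(C,f['d'])[m>0];print(n,m.sum(),P.mean(0).round(4),P.min(0).round(3),P.max(0).round(3));r=cv2.minAreaRect((P[:,:2]*1000).astype(np.float32));print(r)
E
python3 - <<'E'
import cv2,numpy as np
a=cv2.imread('pics/scene0.png');b=cv2.imread('pics/side0.png')
f=lambda i,x,y:cv2.resize(i[y:y+75,x:x+100],(400,300),interpolation=cv2.INTER_CUBIC)
cv2.imwrite('pics/crop.png',np.vstack([np.hstack([f(a,390,205),f(b,225,325)]),np.hstack([f(a,140,105),f(b,320,95)])]))
E
```

```text
scene standtop 1560 c [813. -92.] wh [1012.  174.] a 34.4 zmed 0.0244 mean [ 460.7 -332.5   28.6]
side standtop 1362 c [388.  88.] wh [ 122. 1081.] a 7.6 zmed 0.0217 mean [ 445.5 -332.3   21.8]
scene pins 23 c [ 445. -345.] wh [ 24. 125.] a 16.0 zmed 0.0356 mean [ 446.9 -333.9   34.2]
side pins 20 c [ 452. -367.] wh [ 14. 177.] a 14.2 zmed 0.0334 mean [ 447.4 -351.    29.1]
scene tubrim 846 c [832.  70.] wh [788. 245.] a 19.0 zmed 0.0565 mean [559.6 -15.5  59.2]
side tubrim 869 c [490. 243.] wh [222. 809.] a 13.1 zmed 0.0555 mean [547.9  -8.9  60.7]
scene handle 121 c [529. 342.] wh [ 9. 65.] a 61.7 zmed 0.0584 mean [538.  338.6  53.5]
side handle 186 c [536. 328.] wh [26. 55.] a 58.8 zmed 0.0598 mean [531.  339.1  54.7]
scene tray 904 c [777. 304.] wh [120. 805.] a 76.0 zmed 0.0211 mean [475.3 376.2  19.3]
side tray 1393 c [413. 450.] wh [138. 345.] a 33.1 zmed 0.0229 mean [466.2 376.   25.6]
scene jar 1080 c [919. 214.] wh [530.  77.] a 3.2 zmed 0.1294 mean [744.7 204.2 129.9]
side jar 1065 c [603. 385.] wh [ 77. 665.] a 35.9 zmed 0.1274 mean [731.6 206.4 126.8]
scene bottle 1090 c
[... 353 characters left out ...]
ker 911 c [408. 341.] wh [580.  67.] a 89.6 zmed 0.0544 mean [406.3 125.   54. ]
scene pot 945 c [969. 106.] wh [519. 107.] a 25.1 zmed 0.0373 mean [779.2  15.9  41.7]
scene tipbox 1746 c [957. -15.] wh [705. 139.] a 40.1 zmed 0.0535 mean [ 739.3 -196.5   53.8]
scene spat 92 c [ 389. -136.] wh [ 18. 187.] a 62.9 zmed 0.003 mean [ 382.7 -129.6    2.4]
scene 169 [0.5421 0.3339 0.0498] [ 0.484  0.321 -0.001] [0.559 0.35  0.068]
((521.8541259765625, 337.8291015625), (24.664505004882812, 75.9053726196289), 78.50808715820312)
side 209 [0.5312 0.3404 0.0532] [0.514 0.314 0.001] [0.552 0.351 0.066]
((533.4691162109375, 336.7347106933594), (23.110675811767578, 39.606353759765625), 36.121578216552734)
```

View pics/crop.png

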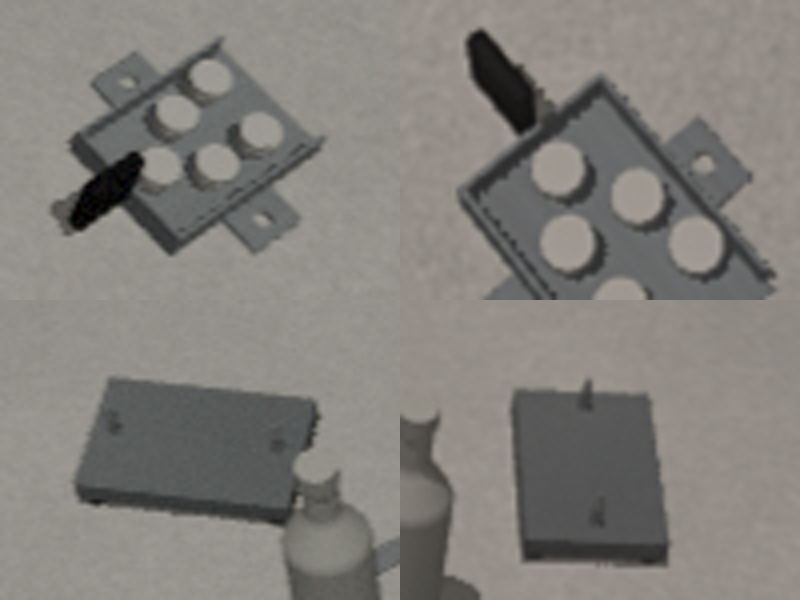

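Crop: tray ear holes in the scene view are at about (422.5,225.5) and (456.2,259.5), with the handle at the lower left. The stand's pins stand at about (169,137) and (210,142). I'll refine both with the wrist camera, stand first since it's on the way.

```bash
python3 - <<'E'
from h import *
C1=cal('scene')
a=onplane(C1,422.5,225.5,.004);b=onplane(C1,456.2,259.5,.004);print('holes',a,b,np.linalg.norm(a-b))
C2=cal('side')
print('side hole',onplane(C2,300.75,365.75,.004))
print('pins',onplane(C1,169,138,.025),onplane(C1,210,142.5,.025),onplane(C2,466-320+320-100+0.25 if 0 else 320+185/4,95+108/4,.025),onplane(C2,320+197/4,95+223/4,.025))
s=env.get_state();q=s['orientation']
Cw=cal('wrist');print('cam off',-Cw[1].T@Cw[2]-s['tcp_pos'],'look',Cw[1][2],Cw[0]['fx'])
off=(-Cw[1].T@Cw[2]-s['tcp_pos']);off[2]=0
st=np.array([.45,-.335])
def shot(xy,z,name):
    env.reach([xy[0]-off[0],xy[1]-off[1],z],q)
    C=cal('wrist');p,d=camera('wrist');cv2.imwrite(f'pics/{name}.png',p);np.savez(name+'.npz',p=p,d=d,rvec=C[0]['rvec'],tvec=C[0]['tvec'])
    print(name,-C[1].T@C[2],C[1][2],env.get_state()['time'])
shot(st+[0.0,-.03],.30,'st1'); shot(st+[0.0,.04],.30,'st2')
ims=[cv2.imread(f'pics/{n}.png') for n in('st1','st2')]
cv2.imwrite('pics/st.png',np.hstack([cv2.resize(i,(400,300)) for i in ims]))
E
```

```text
holes [0.43424901 0.32951664 0.004     ] [0.4931707 0.4308626 0.004    ] 0.11722956058961137
side hole [0.4306384  0.32900229 0.004     ]
pins [ 0.47003787 -0.39641209  0.025     ] [ 0.43606501 -0.28350255  0.025     ] [ 0.46316605 -0.3934495   0.025     ] [ 0.42987335 -0.28177031  0.025     ]
cam off [0.06990542 0.02187994 0.07054782] look [-0.27349651 -0.08927278 -0.95772127] 332.24434571490633
st1 [ 0.44929181 -0.36659587  0.37063529] [-0.2737822  -0.0895385  -0.95761483] 1.3167
st2 [ 0.44974612 -0.29499421  0.37069507] [-0.27331891 -0.0896563  -0.95773614] 1.75
```

View pics/st.png

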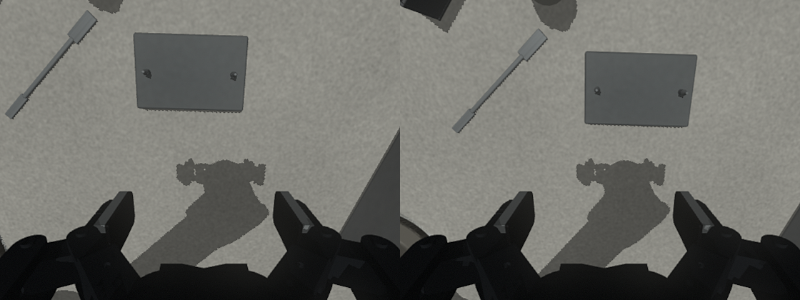

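Wrist views: the plinth is clearly visible, with dark pins at half-scale (147,73) and (234,76) in the first picture and (198,91) and (282,93) in the second. I'll extract the stand pose from both and take the tray views too.

```bash
python3 - <<'E'
from h import *
def load(n):
    f=np.load(n+'.npz');c=dict(calibration('wrist'));c['rvec']=f['rvec'];c['tvec']=f['tvec']
    return (c,cv2.Rodrigues(f['rvec'])[0],f['tvec'].ravel()),f['p'],f['d']
for n in('st1','st2'):
    C,p,d=load(n);P=cloud(C,d)
    m=((P[...,2]>.018)&(P[...,2]<.033)&(d>0)&(abs(P[...,0]-.45)<.13)&(abs(P[...,1]+.335)<.13)).astype(np.uint8)
    m=cv2.morphologyEx(m,cv2.MORPH_OPEN,np.ones((5,5)));k=max(cv2.findContours(m,0,2)[0],key=cv2.contourArea)
    W=np.array([onplane(C,*q[0],.025)[:2] for q in k],np.float32)*1000
    print(n,cv2.minAreaRect(W),'ztop',np.median(P[m>0][:,2]))
    # dark pin pixels inside plinth
    g=p.max(2).astype(int);ins=cv2.drawContours(np.zeros_like(m),[cv2.convexHull(k)],-1,1,-1);ins=cv2.erode(ins,np.ones((9,9)))
    med=np.median(g[ins>0]);b=((abs(g-med)>18)&(ins>0)).astype(np.uint8)
    N,L,S,ce=cv2.connectedComponentsWithStats(b)
    for i in range(1,N):
        if S[i,4]>8: print('  blob',S[i],ce[i].round(1),onplane(C,*ce[i],.035).round(4), 'zmax',P[L==i][:,2].max().round(3))
# tray: camera looks in -x -0.09; put camera so that its axis hits tray
s=env.get_state();q=s['orientation'];Cw=cal('wrist');cam=-Cw[1].T@Cw[2];look=Cw[1][2]
def shot(t,z,name):
    o=cam-s['tcp_pos'];h=z+o[2]-t[2]
    pos=t-look/look[2]*0+(-look/-look[2])*(-h)*1.0
    c=t+look/look[2]*h; tcp=c-o
    env.reach([tcp[0],tcp[1],z],q)
    C=cal('wrist');p,d=camera('wrist');cv2.imwrite(f'pics/{name}.png',p);np.savez(name+'.npz',p=p,d=d,rvec=C[0]['rvec'],tvec=C[0]['tvec'])
    print(name,-C[1].T@C[2],env.get_state()['time'])
shot(np.array([.50,.36,.03]),.30,'tr1');shot(np.array([.45,.33,.03]),.30,'tr2')
cv2.imwrite('pics/tr.png',np.hstack([cv2.resize(cv2.imread(f'pics/{n}.png'),(400,300)) for n in('tr1','tr2')]))
E
```

```text
st1 ((451.05859375, -345.98895263671875), (99.22148132324219, 152.86053466796875), 16.60899543762207) ztop 0.02542183533548123
  blob [199  97  13  13 103] [206.  102.7] [ 0.4327 -0.292   0.035 ] zmax 0.053
  blob [322 101  10  12  70] [326.3 106.8] [ 0.4653 -0.4031  0.035 ] zmax 0.052
st2 ((451.0899353027344, -345.6368103027344), (99.24563598632812, 152.52093505859375), 16.615392684936523) ztop 0.025441788302124
  blob [272 122   9  12  61] [276.4 128. ] [ 0.4319 -0.2918  0.035 ] zmax 0.371
  blob [389 125  12  12  87] [393.6 130.6] [ 0.4658 -0.402   0.035 ] zmax 0.052
tr1 [0.59802932 0.39057897 0.3704091 ] 4.2917
tr2 [0.54682052 0.36080323 0.37096038] 4.6833
```

View pics/tr.png

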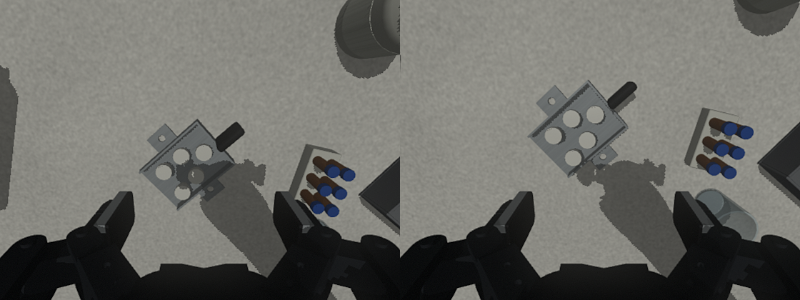

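Wrist views: in tr2 (half-scale) the tray is at (178,125), the handle at (222,96), and the ear holes at (151,100) and (203,156). The stand pose is consistent between views. Next I'll localise the handle and tray and grasp.

```bash
cat >> h.py <<'E'
def load(n):
    f=np.load(n+'.npz');c=dict(calibration('wrist'));c['rvec']=f['rvec'];c['tvec']=f['tvec']
    return (c,cv2.Rodrigues(f['rvec'])[0],f['tvec'].ravel()),f['p'],f['d']
def blobs(C,P,m,z,lab,amin=30):
    m=cv2.morphologyEx(m.astype(np.uint8),cv2.MORPH_OPEN,np.ones((3,3)))
    for k in cv2.findContours(m,0,2)[0]:
        if cv2.contourArea(k)<amin: continue
        W=np.array([onplane(C,*q[0],z)[:2] for q in k],np.float32)*1000
        i=cv2.drawContours(np.zeros_like(m),[k],-1,1,-1)
        r=cv2.minAreaRect(W);print('  ',lab,np.round(r[0],1),np.round(r[1],1),round(r[2],1),'z',np.median(P[(i>0)&(m>0)][:,2]).round(4))
E
python3 - <<'E'
from h import *
for n in('tr1','tr2'):
    C,p,d=load(n);P=cloud(C,d);near=(d>0)&(np.hypot(P[...,0]-.475,P[...,1]-.37)<.14)&(P[...,2]<.09)&(np.hypot(P[...,0]-.51,P[...,1]-.18)>.08)
    print(n);blobs(C,P,near&(P[...,2]>.055),.064,'handle')
    blobs(C,P,near&(P[...,2]>.018)&(P[...,2]<.045)&(p.max(2)>130),.027,'stopper')
    g=p.max(2).astype(int)
    # rim: hull of tray walls
    blobs(C,P,near&(P[...,2]>.0025)&(P[...,2]<.05)&~(p.max(2)<40),.004,'all',300)
    for z in (.004,):
        for h in ((151,100),(203,156)) if n=='tr2' else ((161,138),):
            u,v=np.array(h)*1.4;print('hole',onplane(C,u,v,z).round(4))
    x=(int(p.shape[1]*0.3),) 
p=cv2.imread('pics/tr2.png');cv2.imwrite('pics/tr2c.png',cv2.resize(p[90:260,160:340],None,fx=3.3,fy=3.3,interpolation=cv2.INTER_CUBIC))
E
```

```text
tr1
   handle [536.7 333.8] [13.2 43.5] 59.5 z 0.0636
   stopper [420.7 368.8] [20.4 23.5] 4.8 z 0.0274
   stopper [446.7 406.6] [22.9 24.4] 48.6 z 0.0273
   stopper [480.9 389.4] [21.7 24.4] 54.7 z 0.0274
   stopper [496.4 357.6] [22.7 22.8] 18.1 z 0.0274
   all [460.  377.3] [146.1 132.1] 59.2 z 0.0051
hole [0.4923 0.4268 0.004 ]
tr2
   handle [535.9 333. ] [12.2 43.1] 59.5 z 0.0637
   stopper [423.1 369.7] [23.  23.1] 18.2 z 0.0274
   stopper [456.6 357.7] [24.2 23.5] 17.6 z 0.0274
   stopper [447.4 407. ] [24.2 23.3] 15.2 z 0.0274
   stopper [480.8 388.5] [24.1 23.9] 16.5 z 0.0274
   stopper [497.  357.7] [22.7 23.9] 18.2 z 0.0274
   all [460.6 376.8] [146.1 130.4] 59.4 z 0.005
hole [0.4937 0.4269 0.004 ]
hole [0.4335 0.3241 0.004 ]
```

View pics/tr2c.png

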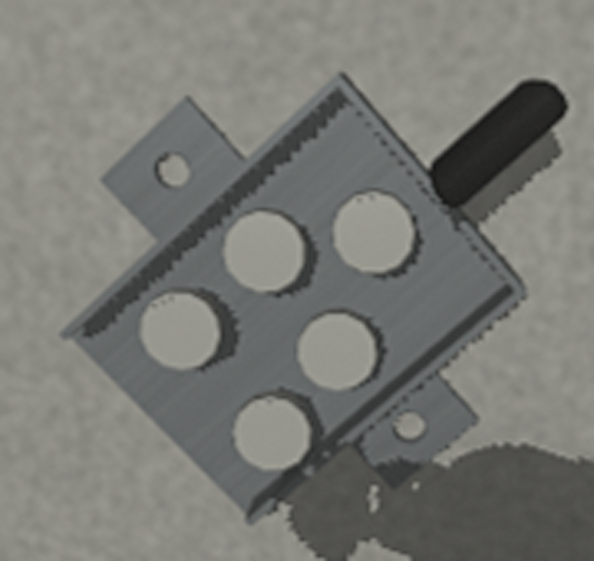

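```bash
cat >> h.py <<'E'
GR=np.array([.087,0,.045])
def tcp_for(point_t, world, az, th, flip, gr=GR):
    """TCP pose so that tray-frame point lies at world point; tray azimuth az, lip-down tilt th (deg)."""
    Rt=R.from_euler('z',az,degrees=True).as_matrix()@R.from_euler('y',-th,degrees=True).as_matrix()
    s=-1 if flip else 1
    Rg=np.column_stack([[-s,0,0],[0,s,0],[0,0,-1]])   # tool axes in tray frame
    o=np.array(world)-Rt@np.array(point_t)
    Rw=Rt@Rg
    return o+Rt@gr-Rw[:,2]*.054, quat(Rw)
E
python3 - <<'E'
from h import *
for n in('scene','side'):
    C=cal(n);f=np.load(n+'0.npz');P=cloud(C,f['d'])
    m=(f['d']>0)&(P[...,2]>.057)&(P[...,2]<.072)&(abs(P[...,0]-.555)<.13)&(abs(P[...,1]+.012)<.13)
    Q=P[m][:,:2]; hull=[onplane(C,u,v,.065)[:2] for v,u in zip(*np.nonzero(m))]
    print(n,m.sum(),cv2.minAreaRect(np.array(hull,np.float32)*1000),cv2.minAreaRect((Q*1000).astype(np.float32)))
C=load('tr2')[0]
a,b=onplane(C,212.4,141.2,.004),onplane(C,283.9,218.8,.004);print(a,b,(a+b)/2,np.degrees(np.arctan2(*(a-b)[1::-1]))-90)
for flip in(0,1):
    for lab,pt,w,az,th in [('pick',[0,0,0],[.4625,.3755,0],-30.4,0),('lift',[0,0,0],[.4625,.3755,.2],-30.4,0)]+\
      [('pour',[-.066,0,.004],[.575,-.005,.085],az,th) for az in(-60,-30,0,30,60) for th in(0,40,65)]+[('place',[0,0,0],[.451,-.346,z],az,0) for az in(16.6,196.6) for z in(.025,.15)]:
        p,q=tcp_for(pt,w,az,th,flip);j=kin.inverse_kinematics(p,q);print(flip,lab,az,th,p.round(3),None if j is None else np.round(j,2))
E
```

```text
scene 578 ((523.7859497070312, 3.1743087768554688), (147.55487060546875, 252.99435424804688), 67.50894927978516) ((524.1110229492188, 2.2033309936523438), (147.0041046142578, 250.31069946289062), 67.10128021240234)
side 560 ((519.251708984375, 6.1518096923828125), (147.39971923828125, 251.67933654785156), 67.24817657470703) ((520.108642578125, 2.452545166015625), (147.6964111328125, 251.93505859375), 67.20124053955078)
[0.49280783 0.42554949 0.004     ] [0.4329078  0.32430107 0.004     ] [0.46285781 0.37492528 0.004     ] -30.609177022526936
0 pick -30.4 0 [0.538 0.331 0.099] [ 0.04  0.92 -1.04  1.75  0.92  1.04 -0.3 ]
0 lift -30.4 0 [0.538 0.331 0.299] [ 0.13  0.71 -1.21  1.62  0.68  1.3  -0.15]
0 pour -60 0 [ 0.652 -0.138  0.18 ] [ 0.73  0.79 -0.94  1.63  0.7   1.09  0.11]
0 pour -60 40 [ 0.603 -0.054  0.256] [ 0.35  0.5  -0.81  1.96  1.23  1.15 -0.59]
0 pour -60 65 [0.564 0.014 0.264] [ 0.04  0.58 -0.76  2.08  1.46  1.58 -1.  ]
0 pour -30 0 [ 0.708 -0.081  0.18 ] [ 0.65  0.9  -1.05  1.5   0.81  1.21  0.52]
0 pour -30 40 [ 0.624 -0.033  0.256] [ 0.47  0.44 -0.85  2.06  1.42  0.79 -
[... 2005 characters left out ...]
 0.023 0.256] [ 0.76  0.47 -0.95  2.05  0.32  0.17 -1.34]
1 pour 30 65 [ 0.556 -0.016  0.264] [ 0.88  0.44 -0.79  2.33  3.98  0.57  1.42]
1 pour 60 0 [0.652 0.128 0.18 ] [ 0.23  0.71 -0.76  1.65  0.56  1.01 -1.24]
1 pour 60 40 [0.603 0.044 0.256] [ 0.93  0.66 -1.15  1.94  0.01  0.49 -0.53]
1 pour 60 65 [ 0.564 -0.024  0.264] [ 1.31  1.01 -1.4   2.05 -0.23  0.42 -0.04]
1 place 16.6 0 [ 0.534 -0.321  0.124] [ 0.84  0.67 -0.54  1.79  0.46  0.82 -1.21]
1 place 16.6 0 [ 0.534 -0.321  0.249] [ 0.82  0.5  -0.52  1.71  0.29  1.01 -1.08]
1 place 196.6 0 [ 0.368 -0.371  0.124] [ 1.5   0.78 -1.12  2.    0.89  0.95  1.77]
1 place 196.6 0 [ 0.368 -0.371  0.249] [ 1.51  0.5  -1.07  1.92  0.52  1.03  2.07]
```

```bash
python3 - <<'E'
from h import *
for n in('scene','side'):
    C=cal(n);f=np.load(n+'0.npz');P=cloud(C,f['d'])
    m=((f['d']>0)&(P[...,2]>.004)&(P[...,2]<.08)&(f['p'].max(2)<110)&(np.hypot(P[...,0]-.555,P[...,1]+.012)<.13)).astype(np.uint8)
    m=cv2.morphologyEx(m,cv2.MORPH_OPEN,np.ones((3,3)))
    k=max(cv2.findContours(m,0,2)[0],key=cv2.contourArea)
    rm=m.astype(bool)&(P[...,2]>.058)
    W=np.array([onplane(C,u,v,.065)[:2] for v,u in zip(*np.nonzero(rm))],np.float32)*1000
    print(n,rm.sum(),cv2.minAreaRect(W), cv2.minAreaRect(k))
def chain(flip,az,lip,ths,q0):
    # nearest-IK chain using small least squares on kin only
    pass
from scipy.spatial.transform import Rotation
for flip,az in((0,-60),(0,-75),(0,-45),(1,60),(1,75),(1,90),(0,90),(0,-90)):
    r=[]
    for th in(0,15,30,45,55,65):
        p,q=tcp_for([-.066,0,.004],[.56,0,.085],az,th,flip);j=kin.inverse_kinematics(p,q);r.append(None if j is None else np.round(j,1).tolist())
    print(flip,az,r)
E
```

```text
scene 512 ((559.9579467773438, -12.091285705566406), (142.0996551513672, 172.51719665527344), 69.65725708007812) ((280.03399658203125, 207.777587890625), (61.36009979248047, 75.99433898925781), 48.50353240966797)
side 462 ((554.1651000976562, -8.091842651367188), (142.54415893554688, 170.16172790527344), 69.5009765625) ((294.794921875, 209.85733032226562), (81.3766860961914, 63.38815689086914), 34.82448959350586)
0 -60 [[0.7, 0.8, -0.9, 1.7, 0.7, 1.1, 0.1], [0.6, 0.6, -0.9, 1.8, 0.9, 1.0, -0.1], [0.5, 0.5, -0.8, 1.9, 1.1, 1.0, -0.4], [0.3, 0.5, -0.8, 2.0, 1.3, 1.2, -0.7], [0.2, 0.5, -0.8, 2.1, 1.4, 1.4, -0.9], [0.0, 0.6, -0.8, 2.1, 1.4, 1.6, -1.0]]
0 -75 [[0.8, 0.7, -0.9, 1.8, 0.6, 1.0, -0.1], [0.6, 0.6, -0.8, 1.8, 0.8, 1.0, -0.3], [0.4, 0.5, -0.8, 1.9, 1.0, 1.2, -0.6], [0.2, 0.5, -0.8, 1.9, 1.2, 1.4, -0.8], [0.1, 0.6, -0.8, 2.0, 1.2, 1.6, -1.0], [-0.1, 0.6, -0.7, 2.0, 1.3, 1.7, -1.1]]
0 -45 [[0.7, 0.8, -1.0, 1.6, 0.8, 1.1, 0.3], [0.6, 0.6, -0.9, 1.8, 0.9, 1.0, 0.1], [0.5, 0.5, -0.9, 1.9, 1.1, 0.9, -0.2], [0.3, 0.4, -0.8, 2.1, 1.4, 1.0, -0.6], [0.2, 0.4, -0.8, 2.2, 1.5, 1.2, -0.8], [
[... 549 characters left out ...]
0.6, 1.0, -0.9], [0.6, 0.6, -1.0, 1.9, 0.4, 0.9, -0.6], [0.8, 0.7, -1.2, 1.9, 0.2, 0.8, -0.3], [1.0, 0.8, -1.3, 1.8, -0.0, 0.9, -0.1], [1.1, 0.9, -1.2, 1.8, -0.1, 0.9, 0.1], [1.1, 1.0, -1.2, 1.8, -0.3, 1.0, 0.2]]
0 90 [[-1.0, 0.6, 0.9, 1.9, -0.6, 0.9, -3.0], [-0.6, 0.4, 0.4, 1.9, -0.6, 0.9, -2.9], [0.4, 0.5, -0.5, 1.9, -0.4, 0.8, -3.0], [0.6, 0.5, -0.6, 1.9, -0.6, 1.0, -2.7], [0.7, 0.6, -0.6, 1.8, -0.7, 1.1, -2.6], [0.8, 0.7, -0.6, 1.8, -0.8, 1.2, -2.5]]
0 -90 [[0.8, 0.6, -0.8, 1.8, 0.6, 0.9, -0.3], [0.6, 0.5, -0.8, 1.9, 0.7, 1.1, -0.6], [0.4, 0.5, -0.8, 1.9, 0.9, 1.3, -0.8], [0.2, 0.6, -0.7, 1.9, 1.0, 1.5, -1.0], [0.1, 0.6, -0.7, 1.8, 1.1, 1.7, -1.1], [-0.2, 0.6, -0.4, 1.8, 1.0, 1.7, -1.1]]
```

```bash
python3 - <<'E'
from h import *
o=[.4629,.3759,0]; az=-30.6
p,q=tcp_for([0,0,0],o,az,0,0)
env.reach([p[0],p[1],.26],q)
print(env.get_state()['qpos'].round(2))
env.movel(p,.12,stop_force=15)
print(env.grip(0.0,100))
s=env.get_state();print(s['tcp_pos']-p,s['opening'],s['gripper_force'],s['time'])
env.movel(p+[0,0,.2],.1)
s=env.get_state();print(s['tcp_pos'],s['force'],s['time'],s['opening'])
p2,im=camera('scene');p3,_=camera('side')
cv2.imwrite('pics/lift.png',np.hstack([cv2.resize(p2[120:330,280:560],(400,300)),cv2.resize(p3[210:420,160:440],(400,300))]))
E
```

```text
[ 0.12  0.75 -1.18  1.65  0.73  1.25 -0.18]
False
[ 1.39449211e-04 -2.38551108e-06  2.10187315e-04] 0.010902862418364202 97.3327910900116 8.65
[0.53768675 0.33143706 0.29848056] [-0.98164952  0.42435364 -3.95561088] 10.8 0.010483662974502565
```

View pics/lift.png

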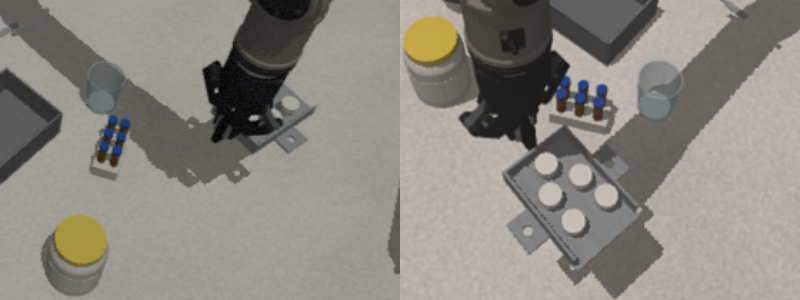

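The tray is lifted level with all five stoppers in it (side crop, around (575,200)). Next: carry, then tip while watching.

```bash
python3 - <<'E'
from h import *
az=-33; lip=np.array([.557,-.010,0])+.02*np.array([np.cos(np.radians(az)),np.sin(np.radians(az)),0])
def go(th,z,v):
    p,q=tcp_for([-.066,0,.004],lip+[0,0,z],az,th,0); env.movel(p,v,rot=q)
go(0,.19,.18)
print(env.get_state()['time'])
go(15,.10,.12)
for th in(22,29,36,43,50,57): go(th,.088,.06)
env.dwell(.3)
s=env.get_state();print(s['time'],s['qpos'].round(2),s['force'])
p2,_=camera('scene');p3,_=camera('side')
cv2.imwrite('pics/pour.png',np.hstack([cv2.resize(p2[100:310,140:420],(400,300)),cv2.resize(p3[110:320,160:440],(400,300))]))
E
```

```text
13.6417
17.6167 [ 0.47  0.46 -1.    2.24  1.79  1.13 -0.74] [ 0.2317948   0.25031584 -2.15679109]
```

View pics/pour.png

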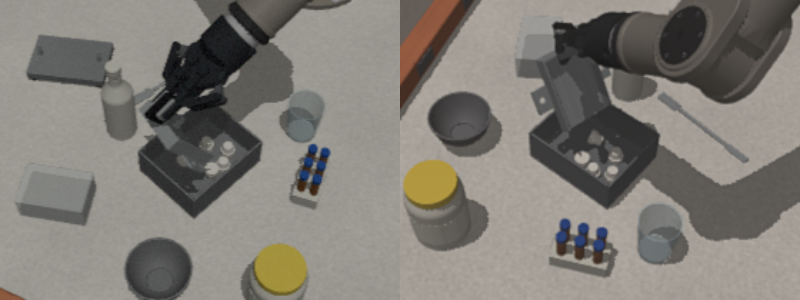

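All five stoppers are in the tub (side crop, around (600,160)), and the tray is empty and clear. Next I'll level it, carry it over the bottle to above the stand, and look at holes versus pins with the wrist camera.

```bash
python3 - <<'E'
from h import *
S=np.array([.4511,-.3458]);az=16.6
p,q=tcp_for([-.066,0,.004],[.574,-.021,.16],-33,45,0); env.movel(p,.15,rot=q)
p,q=tcp_for([-.066,0,.004],[.59,-.021,.25],-33,0,0); env.movel(p,.2,rot=q)
p,q=tcp_for([0,0,0],[*S,.24],az,0,0); env.movel(p,.2,rot=q)
p,q=tcp_for([0,0,0],[*S,.11],az,0,0); env.movel(p,.12,rot=q)
env.dwell(.2);s=env.get_state();print(s['time'],s['tcp_pos']-p,s['force'],s['opening'],s['qpos'].round(2))
C=cal('wrist');pic,d=camera('wrist');cv2.imwrite('pics/hold.png',pic);np.savez('hold.npz',p=pic,d=d,rvec=C[0]['rvec'],tvec=C[0]['tvec'])
P=cloud(C,d);print('tray floor z',[P[v,u].round(4).tolist() for v,u in((120,280),(160,200),(160,360),(200,280))])
side,_=camera('side')
cv2.imwrite('pics/hold2.png',np.hstack([cv2.resize(pic,(400,300)),cv2.resize(side[40:250,220:500],(400,300))]))
E
```

```text
22.6167 [ 2.42809356e-04 -7.96658032e-05  6.27464737e-04] [-0.17344783  0.34320222 -2.2140229 ] 0.010877395676418686 [ 1.24  0.86 -1.25  1.71  0.86  1.23  1.64]
tray floor z [[0.4695, -0.3442, 0.1164], [0.4994, -0.377, 0.1145], [0.4766, -0.3007, 0.1148], [0.5076, -0.3331, 0.115]]
```

View pics/hold2.png

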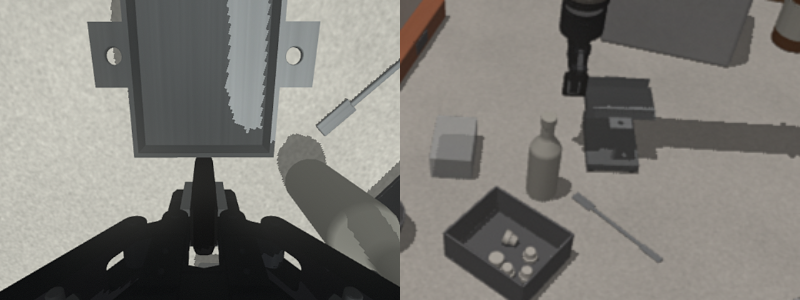

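Holes are visible in the wrist picture at half-scale (114,56) and (294,56), and the side crop shows all five stoppers in the tub. Next I'll measure the tray pose in hand.

```bash
python3 - <<'E'
from h import *
C,p,d=load('hold');P=cloud(C,d)
def plane(u0,u1,v0,v1):
    Q=P[v0:v1,u0:u1].reshape(-1,3);Q=Q[abs(Q[:,2]-np.median(Q[:,2]))<.004];A=np.c_[Q[:,:2],np.ones(len(Q))];c=np.linalg.lstsq(A,Q[:,2],rcond=None)[0]
    a=np.radians(16.6);ex=np.array([np.cos(a),np.sin(a)]);ey=np.array([-ex[1],ex[0]])
    print('slope deg along tray x,y',np.degrees(c[:2]@ex).round(2),np.degrees(c[:2]@ey).round(2));return c
c=plane(195,370,15,195);zs=[]
H=[]
for (u,v) in((114,56),(294,56)):
    u,v=int(u*1.4),int(v*1.4)
    e=P[v-45:v+40,u-30:u+30];z=np.median(e[...,2][e[...,2]>.09]);
    w=d[v-30:v+30,u-25:u+25]; m=((P[v-30:v+30,u-25:u+25,2]<z-.02)).astype(np.uint8)
    N,L,S,ce=cv2.connectedComponentsWithStats(m);i=1+np.argmax(S[1:,4]);
    k=max(cv2.findContours((L==i).astype(np.uint8),0,2)[0],key=cv2.contourArea)
    # colour-based hole too
    uu,vv=ce[i]+[u-25,v-30]
    W=onplane(C,uu,vv,z);H.append(W);print('hole',uu.round(1),vv.round(1),S[i],'earz',z.round(4),W.round(4))
H=np.array(H);a=H[1]-H[0];print('mid',H.mean(0).round(4),'dist',np.linalg.norm(a),'az',np.degrees(np.arctan2(a[1],a[0]))-90)
g=p.max(2);print(g[70:90,150:170:2])
E
```

```text
slope deg along tray x,y 0.19 -0.09
hole 159.2 77.8 [ 15  18  21  25 391] earz 0.1151 [ 0.4674 -0.4032  0.1151]
hole 409.7 77.5 [ 14  18  21  24 392] earz 0.115 [ 0.4342 -0.292   0.115 ]
mid [ 0.4508 -0.3476  0.115 ] dist 0.11605821276051595 az 16.638293383473666
[[ 53 180 204 202 160 113 114 114 107  81]
 [ 64 203 199 201 163 113 113 113 115  83]
 [145 201 197 202 120 113 113 112 116  92]
 [169 196 197 203 143 109 113 110 113 101]
 [165 195 195 201 194 155 112 110 110 113]
 [184 195 194 196 204 127 112 111 111 114]
 [190 195 194 195 200 103 113 112 111 112]
 [188 193 194 193 198 103 113 114 114 113]
 [188 193 195 194 197 102 113 115 115 114]
 [179 193 195 195 198 101 112 114 115 116]
 [178 193 195 196 198 102 111 112 115 117]
 [168 194 195 196 164  98 107 112 113 118]
 [122 198 193 194 183 139 107 112 113 119]
 [104 203 192 192 195 190 106 112 113 120]
 [ 71 209 190 190 193 206 108 112 113 122]
 [ 60 184 189 190 194 173 111 115 115 108]
 [ 73 127 196 188 195 157 114 117 117  96]
 [ 83  76 184 193 197 158 113 119 110  86]
 [ 89  71 114 204 199 195 109 120  93  84]
 [ 91  84  69 165 208 211 156 105  84  86]]
```

```bash
python3 - <<'E'
from h import *
S=np.array([.4511,-.3458]);az=16.6;a=np.radians(az);ex=np.array([np.cos(a),np.sin(a)]);ey=np.array([-ex[1],ex[0]])
def t(xy,z,v):
    p,q=tcp_for([0,0,0],[*xy,z],az,0,0); env.movel(p,v,rot=q)
t(S,.16,.15); t(S-.24*ey-.03*ex,.25,.25); env.dwell(.2)
s=env.get_state();print(s['time'],s['tcp_pos'])
C=cal('wrist');pic,d=camera('wrist');cv2.imwrite('pics/away.png',pic);np.savez('away.npz',p=pic,d=d,rvec=C[0]['rvec'],tvec=C[0]['tvec'])
P=cloud(C,d)
m=((P[...,2]>.019)&(P[...,2]<.033)&(d>0)&(abs(P[...,0]-.45)<.13)&(abs(P[...,1]+.345)<.13))
blobs(C,P,m,.025,'stand',300)
k=((P[...,2]>.036)&(P[...,2]<.06)&(d>0)&(np.hypot(P[...,0]-.45,P[...,1]+.345)<.075)).astype(np.uint8)
N,L,St,ce=cv2.connectedComponentsWithStats(k)
for i in range(1,N): print(St[i],ce[i].round(1),P[L==i].mean(0).round(4))
E
```

```text
24.5833 [ 0.57434637 -0.55866749  0.3488345 ]
   stand [ 451.2 -348.8] [ 99.1 154.9] 16.7 z 0.0253
[443 122  12   8  67] [447.8 125.7] [ 0.468  -0.4054  0.0438]
[548 123  12   7  69] [553.9 125.9] [ 0.4347 -0.2929  0.0425]
```

View pics/away.png

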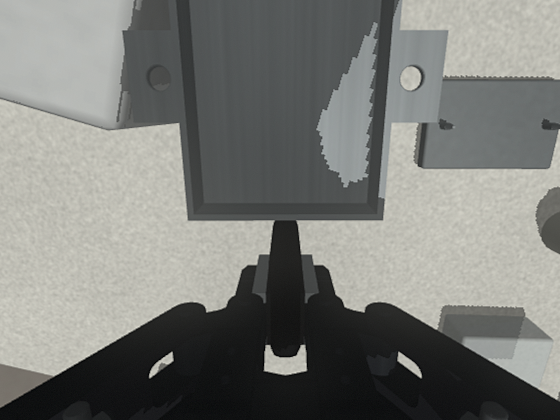

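The plinth and both pins are visible at right, pins at about (448,126) and (554,126). With the camera at the same yaw, stand minus tray offset is within about 1 mm of plan, so I'll lower with a force guard.

```bash
python3 - <<'E'
from h import *
S=np.array([.4513,-.3464]);az=16.6
def t(xy,z,v,f=None):
    p,q=tcp_for([0,0,0],[*xy,z],az,0,0); return env.movel(p,v,rot=q,stop_force=f)
t(S,.16,.25); t(S,.056,.1); env.dwell(.2); f0=env.get_state()['force']
for z in(.046,.040,.034,.029,.0265,.025):
    h=t(S,z,.03,8);env.dwell(.1);s=env.get_state();print(z,h,(s['tcp_pos'][2]-.099).round(4),(s['force']-f0).round(2),(s['torque']).round(2))
    if h: break
print(s['time'])
C=cal('wrist');pic,d=camera('wrist');np.savez('place.npz',p=pic,d=d,rvec=C[0]['rvec'],tvec=C[0]['tvec'])
side,_=camera('side')
cv2.imwrite('pics/place.png',np.hstack([cv2.resize(pic,(400,300)),cv2.resize(side[75:180,300:440],(400,300))]))
E
```

```text
0.046 False 0.0461 [-0.56  0.21 -1.08] [-0.01 -0.14  0.03]
0.04 False 0.04 [ 0.16  0.91 -1.48] [ 0.06 -0.19 -0.03]
0.034 False 0.034 [ 0.34 -1.34 -1.23] [ 0.08 -0.22 -0.03]
0.029 False 0.0289 [-0.17  0.58 -0.48] [ 0.08 -0.15 -0.01]
0.0265 False 0.0265 [-0.03  1.09 -2.38] [ 0.08 -0.16 -0.09]
0.025 False 0.0252 [-0.58  0.98  1.49] [ 0.02 -0.13  0.01]
29.8083
```

View pics/place.png

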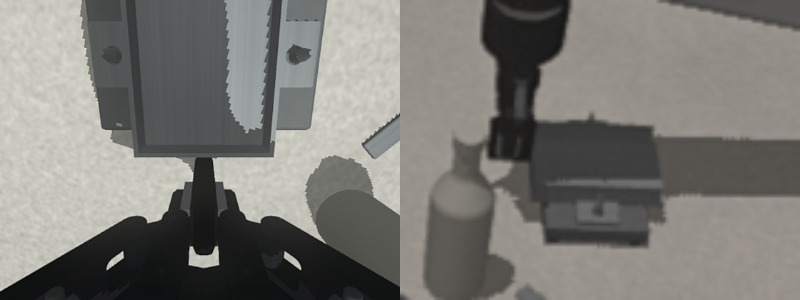

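Both pins come up through the ear holes at (112,56) and (297,56), with contact just starting. Settle, release, lift away and verify.

```bash
python3 - <<'E'
from h import *
S=np.array([.4513,-.3464]);az=16.6
p,q=tcp_for([0,0,0],[*S,.0235],az,0,0)
print(env.movel(p,.02,stop_force=5),env.get_state()['tcp_pos'][2]-.099)
env.grip(.04,20);env.dwell(.3)
p=np.array(env.get_state()['tcp_pos']);env.movel(p+[0,0,.09],.1);env.dwell(.3)
C=cal('wrist');pic,d=camera('wrist');P=cloud(C,d);np.savez('end.npz',p=pic,d=d,rvec=C[0]['rvec'],tvec=C[0]['tvec'])
a=np.radians(az);ex=np.array([np.cos(a),np.sin(a)]);o=S
X=(P[...,:2]-o)@ex;Y=(P[...,:2]-o)@np.array([-ex[1],ex[0]])
m=(d>0)&(abs(X)<.055)&(abs(Y)<.035)&(P[...,2]<.05);Q=P[m];A=np.c_[X[m],Y[m],np.ones(m.sum())];c=np.linalg.lstsq(A,Q[:,2],rcond=None)[0];print('floor top z',c[2],'slope deg',np.degrees(c[:2]))
for s in(-1,1):
    e=(d>0)&(abs(X)<.018)&(s*Y>.053)&(s*Y<.071);print('ear z',np.median(P[e][:,2]))
print(env.get_state()['time'])
side,_=camera('side');sc,_=camera('scene')
cv2.imwrite('pics/end.png',np.hstack([cv2.resize(pic,(400,300)),cv2.resize(side[75:285,220:500],(400,300))]))
E
```

```text
False 0.025002615407648462
floor top z 0.02947865914525491 slope deg [-0.00830984 -0.01339727]
ear z 0.029616051006191163
ear z 0.029532930422679335
32.25
```

View pics/end.png

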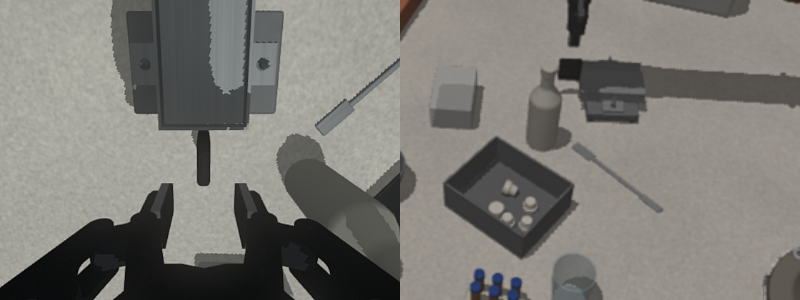

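The tray lies flush (floor top z 29.5 mm, 0° tilt) with both pins through its holes. It's released, and all five stoppers are in the tub.

```bash
python3 -c "
from h import *
print(job.job_done())"
```

```text
the job is handed in; nothing more can be done
None
```

I handed the job in at about 32 s of the 69 s allowed: all five stoppers are in the tub, and the tray is released on its stand, flush (under 0.1° tilt) with both pins through the ear holes. The judge returned no verdict.

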